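Put the file and the scraper away in the sprung tool tray

TASK

Put the file and the scraper away in the tool tray, each in the compartment made for it, wood grip upwards. The nose goes in tilted under the steel hold-down bar and pushes the sprung stop back, then the tail is lowered inside the end wall, so that each tool ends lying flat on the compartment floor, held between stop and end wall. Let go of both, and do not disturb the jar, the pliers or the steel block.

Things in the scene. Friction and masses are not known exactly. Their poses are not given: they have to be found in the camera images.
- file: flat file, 180 mm long, loose on the bench, grip up: straight dark steel strip 24 mm wide, 5 mm thick, with a wood grip on top 24 mm wide, 16 mm high (top at 21 mm), from x = -88 to 10 mm. Origin mid-length on the flat underside; x to the nose (bare blade end), z up. About 0.2 kg, balances about 5 mm behind the origin; hold it across the wood near x = -8 mm
- file_nose (a point): middle of the file's nose (blade end), on its underside, 90 mm ahead of its origin
- file_tail (a point): middle of the file's tail (grip end), on its underside, 90 mm behind its origin
- scraper: flat scraper, 150 mm long, loose on the bench, grip up: dark steel 5 mm thick, 26 mm wide to x = 25 mm, then a blade 46 mm wide to the nose; wood grip on top 26 mm wide, 16 mm high (top at 21 mm), from x = -73 to 14 mm. Origin mid-length on the flat underside; x to the nose (broad end), z up. About 0.2 kg, balances about 5 mm ahead of the origin; hold it across the wood near x = 0
- scraper_nose (a point): middle of the scraper's nose (broad blade end), on its underside, 75 mm ahead of its origin
- scraper_tail (a point): middle of the scraper's tail (grip end), on its underside, 75 mm behind its origin
- tray: shallow wooden tray, 235 x 215 mm with a rim 16 mm high, fixed to the bench, holding the two inserts side by side 100 mm apart, their nose ends at contrary ends, either one on either side, whose undersides are 6 mm above the bench; origin at the centre of its underside, on the bench
- long_bay: compartment for the file: fixed wooden insert, base 215 x 95 x 8 mm; origin at the centre of its underside, x towards its nose end, z up. Floor at z = 8 mm, centre line y = 0. Side walls at the nose end only, 32 mm apart, 17 mm high, from x = 30 mm on. Seated, the tool's origin is at x = -10, y = 0, z = 8 mm, its x along this x
- long_bay_end (a point): foot of the file compartment's end wall (tail end), inner face, at insert x = -100, z = 8 mm. The wall is 44 mm wide and 14 mm high. From it to the free stop: 175 mm, 5 mm less than the tool; with the stop fully back: 184 mm
- long_bay_bar (a point): middle of the lower near edge of the file compartment's steel hold-down bar, at insert x = 55, z = 25 mm: 17 mm above the floor, so the tool goes under it nose first, tilted nose-down 8 to 17 degrees. The bar is 14 mm wide along x, 4 mm thick, spans the side walls
- long_stop (a joint): travel of the sprung stop in the file's compartment, m: 0 free, 0.009 fully back, about 0.005 with the tool seated. Steel block 14 mm high behind the bar, face at insert x = 75 mm when free, 84 mm fully back. The tool's nose pushes it towards +x; spring about 3.6 N at first touch, 9 N fully back, then a hard end
- short_bay: compartment for the scraper: fixed wooden insert, base 215 x 95 x 8 mm; origin at the centre of its underside, x towards its nose end, z up. Floor at z = 8 mm, centre line y = 0. Side walls at the nose end only, 54 mm apart, 17 mm high, from x = 30 mm on. Seated, the tool's origin is at x = -10, y = 0, z = 8 mm, its x along this x
- short_bay_end (a point): foot of the scraper compartment's end wall (tail end), inner face, at insert x = -85, z = 8 mm. The wall is 44 mm wide and 14 mm high. From it to the free stop: 145 mm, 5 mm less than the tool; with the stop fully back: 154 mm
- short_bay_bar (a point): middle of the lower near edge of the scraper compartment's steel hold-down bar, at insert x = 40, z = 25 mm: 17 mm above the floor, so the tool goes under it nose first, tilted nose-down 8 to 17 degrees. The bar is 14 mm wide along x, 4 mm thick, spans the side walls
- short_stop (a joint): travel of the sprung stop in the scraper's compartment, m: 0 free, 0.009 fully back, about 0.005 with the tool seated. Steel block 14 mm high behind the bar, face at insert x = 60 mm when free, 69 mm fully back. The tool's nose pushes it towards +x; spring about 3.6 N at first touch, 9 N fully back, then a hard end
- jar: amber glass jar with a steel cap, 60 mm diameter, 85 mm high, loose; origin at the centre of its underside; leave alone
- pliers: pliers with green handles lying flat, about 150 x 70 mm, 16 mm high, loose; origin at the pivot, on the bench; leave alone
- bench_block: bright steel block 60 x 60 x 30 mm, loose; origin at the centre of its underside; leave alone
Mind the look-alikes: they are no part of the job. Leave any purple look-alike of the file alone. Leave any blue look-alike of the scraper alone.

How it is judged:
By the outcome, as a careful person would: the job done as asked, in the order asked, and still so for the second after the job is handed in, with the robot touching nothing.
It also fails if it takes over 64 s, if anything falls off the work surface, if the arm or the gripper's body presses on something with over 40 N, if the wrist force passes 120 N, or if a joint passes its speed limit or range.

ROBOT

A 6-joint arm with a two-finger parallel gripper is mounted at the origin on the work surface. World frame = base frame: x ahead of the robot, y to its left, z up, the work surface at z = 0. Lengths are in m, angles in rad, forces in N, time in s.
With the tool pointing down it reaches from about 0.375 to 0.9 m from the base axis. Payload 3.1 kg.
Tool frame: the origin (TCP) lies midway between the tips of the shut fingers; the grasp point (between the pads) lies 19 mm behind it (manip.pinch_z is the distance from the TCP to the grasp point, in m); z points along the fingers, y is the line along which they close (so a half turn about z gives the same grasp; the last joint's range is limited). The gripper opens to 85 mm and grips with 20 to 120 N. Pads are 22 mm wide; open, the fingers measure 114 mm over their backs; the gripper's body (76 mm by 85 mm) begins 54 mm behind the grasp point. The pads swing forward as they close: fully open they stand 13 mm farther back than shut.
Start: joints at [-1.292, 0.527, 1.433, -0, 1.181, -0.178], TCP at [0.276, -0.561, 0.231] pointing down, gripper open.
Joint ranges: [-3.08, 3.08], [-0.75, 2.2], [0.22, 2.44], [-1.43, 4.57], [0, 2.65], [-2.85, 2.85]. Speed limits (rad/s): [2.79, 2.79, 3.14, 3.14, 3.14, 3.14].

INTERFACE

Orientations are given as a unit quaternion [x, y, z, w].
In Python, from station import manip, viewer, ticket gives the robot as it stands.
- The arm moves only by the shell command python3 -m creep 'ROWS' [FORCE]. ROWS is JSON, a list of rows, each an object with "slide": the shift along the tool's x, y, z in cm, a list of three; "angular": the turn, a rotation vector about the tool's x, y, z in rad, a list of three; "claw": the opening, from -1 (shut) to 1 (fully open). A call has 1 to 10 rows; each row shifts and turns the commanded pose from where the row before left it, along the tool's axes as they then stand; what a row does not reach is not made up. A row lasts 1/12 s, in which the tool goes at most 41.7 mm and 7.16 degrees, less where a joint would pass 70% of its speed; a pose out of reach is approached as far as the arm can. A call with a gripper value outside its range is refused whole. The fingers move at their own pace and stop on an object; FORCE is the grip in N (left out, the last holds). Time passes only in rows, so rows that do not move let the fingers close. It gives the time, the measured TCP pose, the force, the opening and the grip force at its end, in the units of the state.
- manip.sense(): the state, without advancing time (a new reading comes with each control period).
- viewer.snapshot(name): name is "scene" or "top" or "wrist"; returns the picture (384x512x3 uint8, blue, green, red); there is no depth.
- viewer.calibration(name): a dict with "fov_y" (degrees; the focal length in pixels is half the picture's height over the tangent of half this angle, whatever the lens; pixels are square), "cx", "cy" (the principal point, pixels), "T" (4x4, takes a point from camera to world coordinates); the wrist camera has in their place "tool_from_camera" (4x4, takes a point from camera to tool coordinates, whose origin is the TCP and whose axes are the flange's). Camera axes: x right, y up, looking along -z (the intrinsics and any distortion apply to the point x, -y, -z); pixel columns grow to the right and rows downward; lengths in m; the calibration is good to about 2 mm. The wrist camera is an equidistant fisheye: a pixel r from the principal point sees the ray r / f radians off the axis. A picture is of the moment at which its call begins: read the wrist's pose just before it. calibration takes no time and is no camera call.
- ticket.sign_off(): hands the job in; it is judged then, once.
The state is a dict: "t": time; "q": joint angles; "qd": joint speeds; "tau": joint torques, N m; "tcp_pos": TCP position; "tool_rot": TCP orientation; "force": force on the tool from outside, world axes, zero at the start; "ft_torque": the same for the moment, N m; "finger_gap": opening from 0.0 (shut) to 1.0 (fully open); "gripper_force": force on a finger pad.
Only numpy, scipy, OpenCV 4.12 (cv2) and the standard library are available. Lean on these libraries where they do the work, as an engineer would, in place of code of your own. Each camera call takes 0.05 s, during which the arm holds its last target. There are 200 camera calls.

## Working session

There is one attempt and no reset: what is moved stays moved. The work goes in short steps, Python scripts to look and compute and a shell command to move; the robot and the scene stay as the last step left them, time stands still between calls to the robot, and variables do not carry over. Pictures are saved under pics/ and viewed, at most 10 in all, crops included, and the job is handed in when it is done.

```bash
ls; mkdir -p pics; python3 - <<'E'
from station import manip, viewer, ticket
import cv2, numpy as np
print(manip.sense())
for n in ("scene","top","wrist"):
    im=viewer.snapshot(n); cv2.imwrite(f"pics/{n}0.png",im)
    c=viewer.calibration(n); print(n,{k:(np.round(v,4).tolist()) for k,v in c.items()})
a=cv2.imread("pics/top0.png"); b=cv2.resize(a,(800,600),interpolation=cv2.INTER_CUBIC); cv2.imwrite("pics/top0b.png",b)
E
```

```text
pics
{'t': 0.0, 'q': array([-1.29250783e+00,  5.28467662e-01,  1.43391242e+00,  1.47053039e-05,
        1.18141691e+00, -1.78480184e-01]), 'qd': array([ 0.00152916,  0.00037173, -0.00145183,  0.00021406, -0.00151569,
       -0.00042702]), 'tau': array([-1.47728391e-03, -4.42349732e+01, -1.78026187e+01, -3.04783598e-04,
        8.46353068e-03,  3.05708525e-06]), 'tcp_pos': array([ 0.27549507, -0.56019691,  0.2303295 ]), 'tool_rot': array([ 9.74033500e-01,  2.26401252e-01, -4.81891399e-05, -1.10113349e-03]), 'force': array([ 0.58681769,  0.36403899, -0.42131034]), 'ft_torque': array([ 0.00528691, -0.00905583,  0.02114986]), 'gripper_force': 0.0, 'finger_gap': 1.0005163911347328}
scene {'fov_y': 50.0221, 'cx': 259.8741, 'cy': 186.6976, 'T': [[0.703, -0.5039, 0.5018, 1.144], [0.711, 0.5146, -0.4793, -0.692], [-0.0167, 0.6938, 0.72, 0.9867], [0.0, 0.0, 0.0, 1.0]]}
top {'fov_y': 43.5519, 'cx': 254.4411, 'cy': 194.6957, 'T': [[-0.0061, 0.9832, -0.1826, 0.2232], [-1.0, -0.0059, 0.0016, -0.0482], [0.0005, 0.1826, 0.9832, 1.5753], [0.0, 0.0, 0.0, 1.0]]}
wrist {'fov_y': 65.7065, 'cx': 255.2803, 'cy': 193.2195, 'tool_from_camera': [[-0.001, 0.9612, 0.2757, 0.0698], [1.0, 0.0007, 0.0013, 0.0005], [0.0011, 0.2757, -0.9612, -0.1417], [0.0, 0.0, 0.0, 1.0]]}
```

View pics/top0b.png

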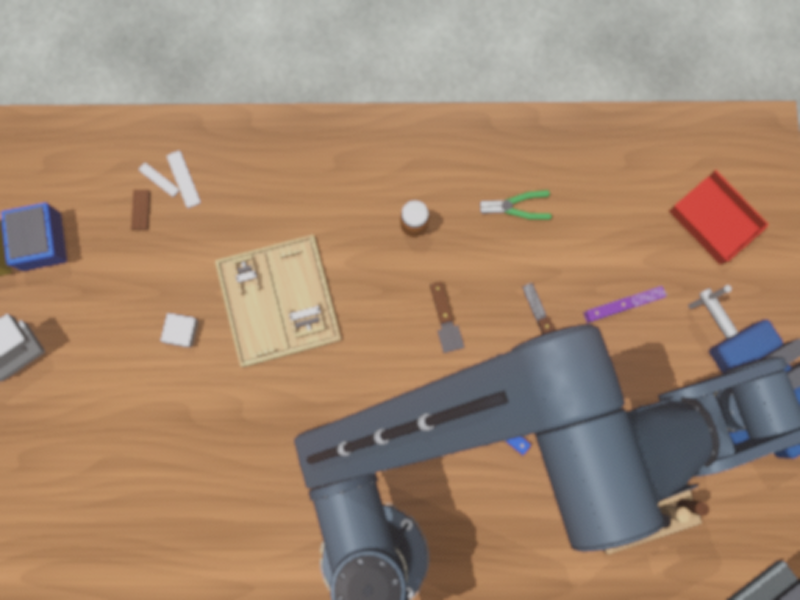

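View pics/scene0.png

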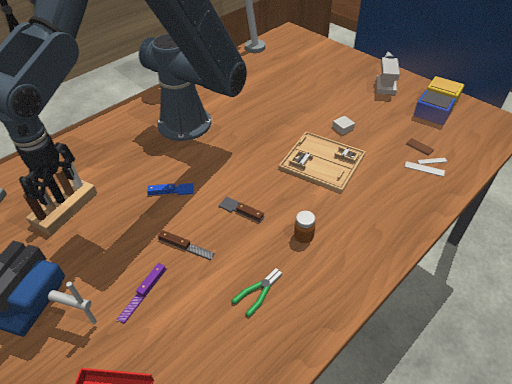

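The top view (800x600 scale) shows the wood-grip scraper with its grip at (442,300) and blade at (452,338), nose towards the robot. The wood-grip file is at (535,305), partly under the arm, with its nose at (530,284). The tray is at (278,300), jar at (415,215), pliers at (515,205) and block at (179,331). The look-alikes are the purple file at (625,304) and the blue scraper at (515,445). The scene view agrees: file (160,235) to (213,257), scraper (262,216) to (221,205).

```bash
cat > h.py <<'E'
import numpy as np, cv2
from scipy.spatial.transform import Rotation as R
from station import manip, viewer, ticket
def pose():
    s=manip.sense(); T=np.eye(4); T[:3,:3]=R.from_quat(s['tool_rot']).as_matrix(); T[:3,3]=s['tcp_pos']; return T
def cam(name,P=None):
    c=viewer.calibration(name); return c,(c['T'] if 'T' in c else (pose() if P is None else P)@c['tool_from_camera'])
def ray(name,uv,P=None):
    c,T=cam(name,P); f=192/np.tan(np.radians(c['fov_y']/2)); uv=np.atleast_2d(uv).astype(float)
    d=(uv-[c['cx'],c['cy']])/f
    if name=='wrist':
        th=np.linalg.norm(d,axis=1,keepdims=True)+1e-12; v=np.hstack([d/th*np.sin(th),np.cos(th)])
    else: v=np.hstack([d,np.ones((len(d),1))])
    v=v*[1,-1,-1]; return np.array(T)[:3,3], v@np.array(T)[:3,:3].T
def hit(name,uv,z,P=None):
    o,v=ray(name,uv,P); return o+v*((z-o[2])/v[:,2])[:,None]
def proj(name,X,P=None):
    c,T=cam(name,P); f=192/np.tan(np.radians(c['fov_y']/2))
    p=(np.atleast_2d(X)-np.array(T)[:3,3])@np.array(T)[:3,:3]*[1,-1,-1]
    if name=='wrist':
        r=np.linalg.norm(p[:,:2],axis=1,keepdims=True); d=p[:,:2]/r*np.arctan2(r,p[:,2:])
    else: d=p[:,:2]/p[:,2:]
    return d*f+[c['cx'],c['cy']]
def down(yaw):  # fingers close along tool y; tool x at world angle yaw, z down
    return R.from_euler('z',yaw).as_matrix()@np.diag([1,-1,-1.])
def go(p,M,P=None):
    "turn first (pure), then slide: prints totals in tool axes"
    P=pose() if P is None else P
    w=R.from_matrix(P[:3,:3].T@M).as_rotvec(); d=np.asarray(p)-P[:3,3]
    print('slide now-axes cm',np.round(d@P[:3,:3]*100,2),'| turn',np.round(w,4),'rows',round(np.linalg.norm(w)/.125,1),'| slide after turn cm',np.round(d@M*100,2),'rows',round(np.linalg.norm(d)/.0417,1))
E
python3 - <<'E'
from h import *
k=1/1.5625
pr=lambda n,l,z: print(n,np.round(hit(n,l,z),3).tolist())
pr('top',np.array([[436,285],[447,323],[452,350],[530,284],[548,330],[217,262],[315,237],[340,340],[243,365]])*k,.01)
pr('scene',[[262,216],[221,205],[160,235],[213,257],[282,160],[312,134],[365,155],[338,188]],.01)
print(R.from_matrix(pose()[:3,:3]).as_matrix().round(3))
E
```

```text
top [[0.555, -0.133, 0.01], [0.473, -0.155, 0.01], [0.416, -0.164, 0.01], [0.556, -0.333, 0.01], [0.457, -0.367, 0.01], [0.608, 0.335, 0.01], [0.662, 0.126, 0.01], [0.438, 0.071, 0.01], [0.387, 0.273, 0.01]]
scene [[0.557, -0.125, 0.01], [0.432, -0.185, 0.01], [0.393, -0.39, 0.01], [0.565, -0.33, 0.01], [0.426, 0.104, 0.01], [0.408, 0.288, 0.01], [0.618, 0.328, 0.01], [0.65, 0.133, 0.01]]
[[ 0.897  0.441 -0.   ]
 [ 0.441 -0.897  0.002]
 [ 0.    -0.002 -1.   ]]
```

```bash
python3 - <<'E'
from h import *
go([.49,-.32,.21],down(np.radians(18)))
E
```

```text
slide now-axes cm [ 29.85 -12.11   2.08] | turn [-0.0017 -0.0002  0.1426] rows 1.1 | slide after turn cm [ 27.82 -16.23   2.06] rows 7.7
```

```bash
python3 -m creep '[{"slide":[0,0,0],"angular":[0,0,0.0713],"claw":1},{"slide":[0,0,0],"angular":[0,0,0.0713],"claw":1},{"slide":[3.48,-2.03,0.26],"angular":[0,0,0],"claw":1},{"slide":[3.48,-2.03,0.26],"angular":[0,0,0],"claw":1},{"slide":[3.48,-2.03,0.26],"angular":[0,0,0],"claw":1},{"slide":[3.48,-2.03,0.26],"angular":[0,0,0],"claw":1},{"slide":[3.48,-2.03,0.26],"angular":[0,0,0],"claw":1},{"slide":[3.48,-2.03,0.26],"angular":[0,0,0],"claw":1},{"slide":[3.48,-2.03,0.26],"angular":[0,0,0],"claw":1},{"slide":[3.48,-2.03,0.26],"angular":[0,0,0],"claw":1}]' 60
python3 -m creep '[{"slide":[0,0,0],"angular":[0,0,0],"claw":1},{"slide":[0,0,0],"angular":[0,0,0],"claw":1},{"slide":[0,0,0],"angular":[0,0,0],"claw":1}]'
python3 - <<'E'
from h import *
P=pose(); im=viewer.snapshot('wrist'); np.save('P1.npy',P); cv2.imwrite('pics/w1.png',im)
t=viewer.snapshot('top'); cv2.imwrite('pics/t1.png',t)
print(P.round(4)); cv2.imwrite('pics/w1b.png',cv2.resize(im,(800,600),interpolation=cv2.INTER_CUBIC))
E
```

```text
t: 0.98
tcp_pos: [0.4911, -0.3186, 0.2102]
tool_rot: [0.988, 0.156, -0.0, -0.0]
force: [0.3, -0.4, -0.3]
finger_gap: 1.001
gripper_force: 0.0
t: 1.23
tcp_pos: [0.4901, -0.3204, 0.2103]
tool_rot: [0.988, 0.157, -0.0, 0.0]
force: [0.3, 0.0, -0.3]
finger_gap: 0.996
gripper_force: 0.0
[[ 9.507e-01  3.100e-01 -7.000e-04  4.901e-01]
 [ 3.100e-01 -9.507e-01 -2.000e-04 -3.204e-01]
 [-7.000e-04  0.000e+00 -1.000e+00  2.103e-01]
 [ 0.000e+00  0.000e+00  0.000e+00  1.000e+00]]
```

View pics/w1b.png

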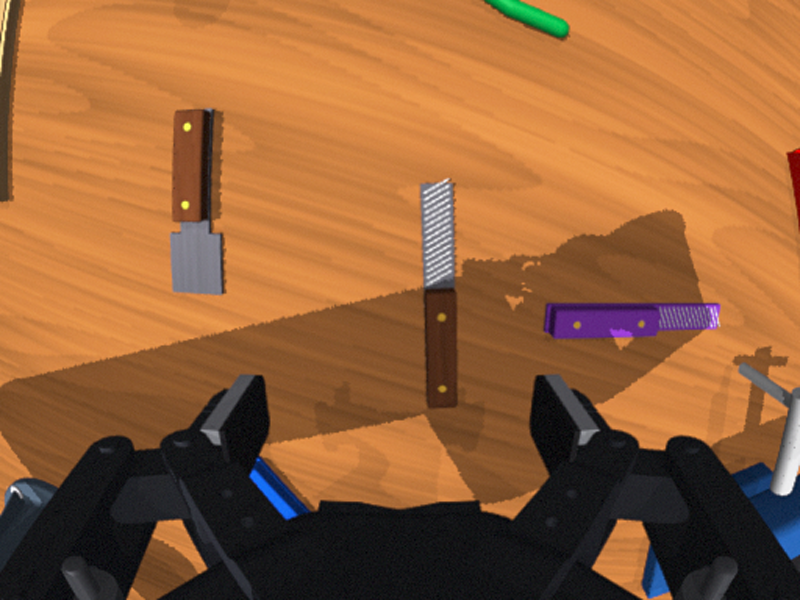

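This enlarged wrist view settles which objects are meant. The file, with a steel blade and wood grip, runs from its nose at (437,180) to its tail at (442,407). The scraper, with a steel broad blade and wood grip, runs from its tail at (193,110) to its nose at (198,293). The purple file at (632,320) and the blue scraper at (280,485) are the look-alikes to leave alone.

```bash
cat >> h.py <<'E'
def blob(mask,roi):
    m=np.zeros_like(mask); u0,v0,u1,v1=roi; m[v0:v1,u0:u1]=mask[v0:v1,u0:u1]
    n,l,s,_=cv2.connectedComponentsWithStats(m); i=1+np.argmax(s[1:,4]); c=(l==i).astype(np.uint8)
    return max(cv2.findContours(c,cv2.RETR_EXTERNAL,cv2.CHAIN_APPROX_NONE)[0],key=len)[:,0,:],int(s[i,4])
def rect(name,cont,z,P):
    X=hit(name,cont,z,P)[:,:2]; r=cv2.minAreaRect((X*1000).astype(np.float32)); b=cv2.boxPoints(r)
    e=[b[1]-b[0],b[2]-b[1]]; a=max(e,key=np.linalg.norm); ang=np.degrees(np.arctan2(a[1],a[0]))
    return np.round(r[0],1),np.round(sorted(r[1]),1),round(float((ang+90)%180-90),2),b
E
python3 - <<'E'
from h import *
P=np.load('P1.npy'); im=cv2.imread('pics/w1.png'); hsv=cv2.cvtColor(im,cv2.COLOR_BGR2HSV)
for n,p in dict(grip=(282,220),grip2=(276,230),blade=(280,150),shadow=(250,220),shadow2=(300,220),bench=(230,130),sgrip=(121,108),sside=(133,110),sblade=(126,170)).items(): print(n,hsv[p[1]-1:p[1]+2,p[0]-1:p[0]+2].reshape(-1,3).mean(0).round())
steel=(hsv[...,1]<90).astype(np.uint8)
for n,roi in dict(file=(255,105,305,195),scr=(100,60,150,195)).items():
    c,a=blob(steel,roi); print(n,a,c.min(0),c.max(0),rect('wrist',c,.005,P)[:3])
print('pt', hit('wrist',np.array([[420,182],[454,179],[425,289],[456,289]])/1.5625,.005,P).round(4).tolist())
print('grip', hit('wrist',np.array([[425,290],[456,290],[427,407],[457,407]])/1.5625,.021,P).round(4).tolist())
E
```

```text
grip [ 11. 175.  74.]
grip2 [ 11. 171.  76.]
blade [129.  14. 156.]
shadow [ 13. 173. 137.]
shadow2 [ 14. 174. 128.]
bench [ 13. 172. 201.]
sgrip [ 11. 175. 140.]
sside [94. 66. 44.]
sblade [123.  18. 135.]
file 1392 [269 114] [290 185] (array([ 521. , -340.9]), array([24.1, 84.3]), 20.66)
scr 1568 [109  69] [142 188] (array([ 489.8, -149.4]), array([ 47.1, 149.6]), 14.85)
pt [[0.5543, -0.3161, 0.005], [0.5646, -0.3393, 0.005], [0.4778, -0.3457, 0.005], [0.4853, -0.3686, 0.005]]
grip [[0.4808, -0.3438, 0.021], [0.4879, -0.3657, 0.021], [0.3891, -0.3773, 0.021], [0.3963, -0.4007, 0.021]]
```

```bash
python3 - <<'E'
from h import *
print(manip.sense()['q'].round(2))
go([.4676,-.3614,.060],down(np.radians(20.5)))
E
```

```text
[-0.77  0.5   1.56 -0.    1.09  0.49]
slide now-axes cm [-3.3   3.11 15.05] | turn [ 0.0002  0.0004 -0.0453] rows 0.4 | slide after turn cm [-3.45  2.96 15.05] rows 3.8
```

```bash
python3 -m creep '[{"slide":[0,0,0],"angular":[0,0,-0.0453],"claw":0.1},{"slide":[-0.86,0.74,3.76],"angular":[0,0,0],"claw":0.1},{"slide":[-0.86,0.74,3.76],"angular":[0,0,0],"claw":0.1},{"slide":[-0.86,0.74,3.76],"angular":[0,0,0],"claw":0.1},{"slide":[-0.86,0.74,3.76],"angular":[0,0,0],"claw":0.1},{"slide":[0,0,0],"angular":[0,0,0],"claw":0.1},{"slide":[0,0,0],"angular":[0,0,0],"claw":0.1}]' 60
python3 - <<'E'
from h import *
go([.4676,-.3614,.002],down(np.radians(20.5)))
P=pose(); im=viewer.snapshot('wrist'); cv2.imwrite('pics/w2.png',cv2.resize(im,(800,600)))
E
```

```text
t: 1.92
tcp_pos: [0.4661, -0.3604, 0.058]
tool_rot: [0.984, 0.177, -0.002, -0.003]
force: [-0.1, -0.3, -0.2]
finger_gap: 0.546
gripper_force: 0.0
slide now-axes cm [0.12 0.17 5.6 ] | turn [-0.0057  0.0021 -0.0021] rows 0.1 | slide after turn cm [0.1  0.14 5.6 ] rows 1.3
```

View pics/w2.png

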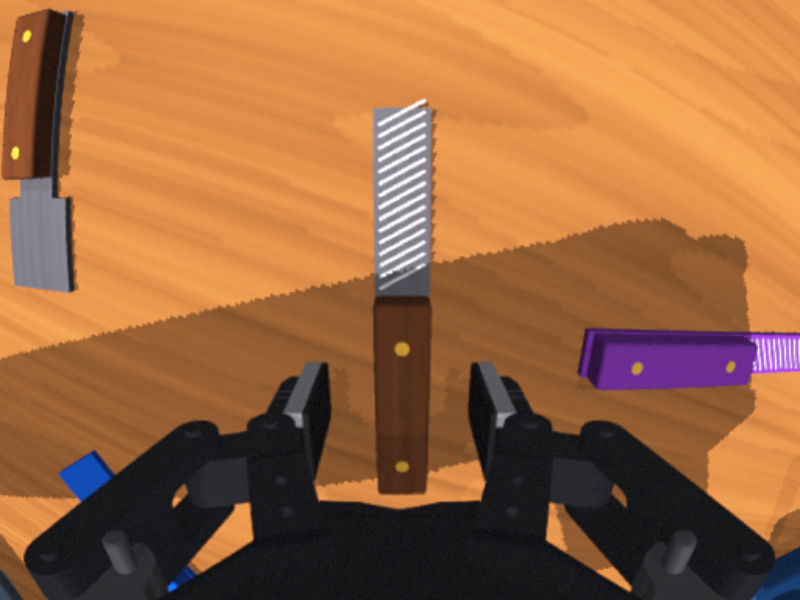

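The file is centred between the fingers and its grip front edge is at (402,298), so the alignment is good. I'll go down and grip.

```bash
python3 -m creep '[{"slide":[0.1,0.15,1.9],"angular":[0,0,0],"claw":0.1},{"slide":[0,0,1.9],"angular":[0,0,0],"claw":0.1},{"slide":[0,0,1.8],"angular":[0,0,0],"claw":0.1},{"slide":[0,0,0],"angular":[0,0,0],"claw":0.1},{"slide":[0,0,0],"angular":[0,0,0],"claw":-1},{"slide":[0,0,0],"angular":[0,0,0],"claw":-1},{"slide":[0,0,0],"angular":[0,0,0],"claw":-1},{"slide":[0,0,0],"angular":[0,0,0],"claw":-1},{"slide":[0,0,0],"angular":[0,0,0],"claw":-1}]' 70
python3 - <<'E'
from h import *
P=pose(); np.save('Pg.npy',P); o=np.array([.4751,-.3586,0]); print(P.round(4).tolist()); print('origin in tool mm',((o-P[:3,3])@P[:3,:3]*1000).round(1))
E
```

```text
t: 2.72
tcp_pos: [0.4713, -0.3622, 0.0074]
tool_rot: [0.984, 0.179, 0.001, 0.002]
force: [-0.0, 1.8, 7.1]
finger_gap: 0.261
gripper_force: 71.3
[[0.936, 0.352, 0.0031, 0.4713], [0.352, -0.936, -0.0031, -0.3622], [0.0018, 0.004, -1.0, 0.0074], [0.0, 0.0, 0.0, 1.0]]
origin in tool mm [ 4.8 -2.   7.4]
```

```bash
python3 -m creep '[{"slide":[0,0,-0.3],"angular":[0,0,0],"claw":-0.3},{"slide":[0,0,-0.3],"angular":[0,0,0],"claw":-0.2},{"slide":[0,0,0],"angular":[0,0,0],"claw":-0.2},{"slide":[0,0,0],"angular":[0,0,0],"claw":-0.2}]' 70
python3 - <<'E'
from h import *
P=pose(); print(P.round(4).tolist()); go([.4676,-.3614,.010],down(np.radians(20.5)))
E
```

```text
t: 3.05
tcp_pos: [0.4704, -0.3617, 0.011]
tool_rot: [0.984, 0.179, 0.0, 0.001]
force: [0.0, -0.0, 0.0]
finger_gap: 0.396
gripper_force: 0.0
[[0.936, 0.3519, 0.0011, 0.4704], [0.3519, -0.936, -0.0013, -0.3617], [0.0006, 0.0016, -1.0, 0.011], [0.0, 0.0, 0.0, 1.0]]
slide now-axes cm [-0.25 -0.13  0.1 ] | turn [ 0.0016 -0.0006  0.0018] rows 0.0 | slide after turn cm [-0.25 -0.13  0.1 ] rows 0.1
```

```bash
python3 -m creep '[{"slide":[-0.2,-0.1,0.1],"angular":[0,0,0],"claw":-0.2},{"slide":[0,0,0],"angular":[0,0,0],"claw":-0.2},{"slide":[0,0,0],"angular":[0,0,0],"claw":-1},{"slide":[0,0,0],"angular":[0,0,0],"claw":-1},{"slide":[0,0,0],"angular":[0,0,0],"claw":-1}]' 80
python3 - <<'E'
from h import *
P=pose(); np.save('Pg.npy',P); o=np.array([.4751,-.3586,0]); print(P.round(4).tolist()); print('origin in tool mm',((o-P[:3,3])@P[:3,:3]*1000).round(1),manip.sense()['force'])
E
python3 -m creep '[{"slide":[0,0,-2],"angular":[0,0,0],"claw":-1},{"slide":[0,0,-4],"angular":[0,0,0],"claw":-1},{"slide":[0,0,-4],"angular":[0,0,0],"claw":-1},{"slide":[0,0,0],"angular":[0,0,0],"claw":-1},{"slide":[0,0,0],"angular":[0,0,0],"claw":-1},{"slide":[0,0,0],"angular":[0,0,0],"claw":-1}]' 80
python3 - <<'E'
from h import *
P=pose(); np.save('P3.npy',P); im=viewer.snapshot('wrist'); cv2.imwrite('pics/w3.png',im); cv2.imwrite('pics/w3b.png',cv2.resize(im,(800,600),interpolation=cv2.INTER_CUBIC))
hsv=cv2.cvtColor(im,cv2.COLOR_BGR2HSV); steel=(hsv[...,1]<90).astype(np.uint8)
c,a=blob(steel,(230,40,285,190)); print(a,c.min(0),c.max(0))
# file poses in tool frame: blade top plane 5mm above underside
Pg=np.load('Pg.npy'); b=Pg[2,3]; zpl=P[2,3]-b+.005; r=rect('wrist',c,zpl,P); print(zpl,r)
X=r[3]/1000; X=np.c_[X,np.full(4,zpl)]; print('corners tool mm',((X-P[:3,3])@P[:3,:3]*1000).round(1).tolist())
go([.5,.2,.15],down(np.radians(13)))
E
```

```text
t: 3.47
tcp_pos: [0.4677, -0.3612, 0.0093]
tool_rot: [0.984, 0.179, -0.0, 0.0]
force: [-1.7, -0.1, 2.6]
finger_gap: 0.253
gripper_force: 79.8
[[0.9361, 0.3518, -0.0, 0.4677], [0.3518, -0.9361, -0.0002, -0.3612], [-0.0001, 0.0002, -1.0, 0.0093], [0.0, 0.0, 0.0, 1.0]]
origin in tool mm [7.9 0.1 9.3] [-1.68170685 -0.11804824  2.56921124]
t: 3.97
tcp_pos: [0.4671, -0.3602, 0.1084]
tool_rot: [0.984, 0.179, -0.0, -0.001]
force: [-0.0, 0.3, -2.8]
finger_gap: 0.253
gripper_force: 79.2
6453 [231  50] [279 189]
0.10411647759728232 (array([ 528. , -337.7]), array([23.9, 69.6]), 20.66, array([[ 491.22827, -338.79095],
       [ 499.64465, -361.10925],
       [ 564.7903 , -336.54254],
       [ 556.3739 , -314.22424]], dtype=float32))
corners tool mm [[30.2, -11.5, 4.3], [30.2, 12.3, 4.2], [99.8, 12.3, 4.2], [99.8, -11.6, 4.2]]
slide now-axes cm [ 22.81 -51.24  -4.09] | turn [-0.0035  0.0016  0.1326] rows 1.1 | slide after turn cm [ 15.84 -53.79  -4.25] rows 13.5
```

View pics/w3b.png

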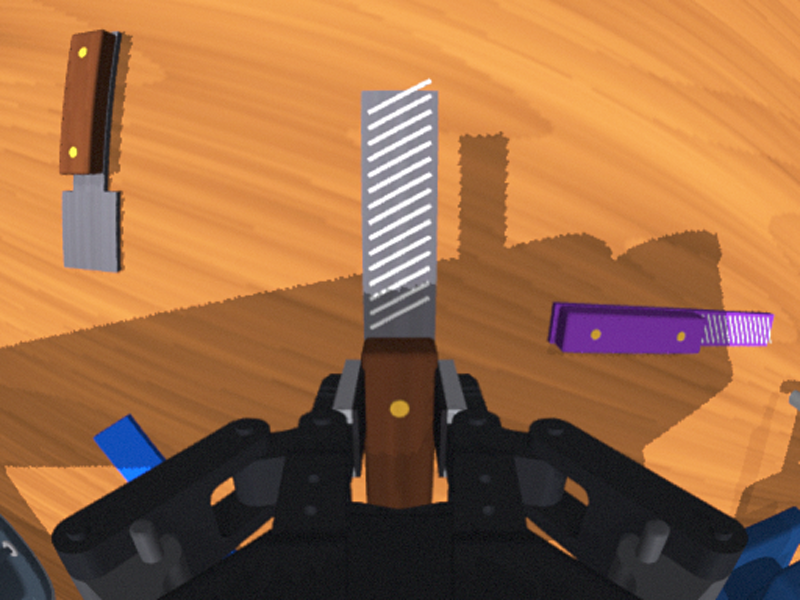

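```bash
python3 - <<'E'
from h import *
go([.54,.05,.20],down(np.radians(13)))
E
```

```text
slide now-axes cm [ 21.27 -35.81  -9.15] | turn [-0.0035  0.0016  0.1326] rows 1.1 | slide after turn cm [ 16.37 -38.28  -9.25] rows 10.2
```

```bash
python3 -m creep '[{"slide":[0,0,-1],"angular":[0,0,0.0663],"claw":-1},{"slide":[0,0,-1],"angular":[0,0,0.0663],"claw":-1},{"slide":[1.49,-3.48,-0.7],"angular":[0,0,0],"claw":-1},{"slide":[1.49,-3.48,-0.7],"angular":[0,0,0],"claw":-1},{"slide":[1.49,-3.48,-0.7],"angular":[0,0,0],"claw":-1},{"slide":[1.49,-3.48,-0.7],"angular":[0,0,0],"claw":-1},{"slide":[1.49,-3.48,-0.7],"angular":[0,0,0],"claw":-1},{"slide":[1.49,-3.48,-0.7],"angular":[0,0,0],"claw":-1},{"slide":[1.49,-3.48,-0.7],"angular":[0,0,0],"claw":-1},{"slide":[1.49,-3.48,-0.7],"angular":[0,0,0],"claw":-1}]'
python3 -m creep '[{"slide":[1.49,-3.48,-0.7],"angular":[0,0,0],"claw":-1},{"slide":[1.49,-3.48,-0.7],"angular":[0,0,0],"claw":-1},{"slide":[1.49,-3.48,-0.7],"angular":[0,0,0],"claw":-1},{"slide":[0,0,0],"angular":[0,0,0],"claw":-1},{"slide":[0,0,0],"angular":[0,0,0],"claw":-1},{"slide":[0,0,0],"angular":[0,0,0],"claw":-1}]'
python3 - <<'E'
from h import *
P=pose(); np.save('P4.npy',P); im=viewer.snapshot('wrist'); cv2.imwrite('pics/w4.png',im); t=viewer.snapshot('top'); cv2.imwrite('pics/t4.png',t)
print(P.round(4).tolist()); cv2.imwrite('pics/w4b.png',cv2.resize(im[:, :300],None,fx=1.5625,fy=1.5625,interpolation=cv2.INTER_CUBIC))
E
```

```text
t: 4.85
tcp_pos: [0.5198, -0.0607, 0.1832]
tool_rot: [0.994, 0.113, -0.002, -0.001]
force: [0.4, 0.5, -2.6]
finger_gap: 0.254
gripper_force: 79.2
t: 5.35
tcp_pos: [0.5401, 0.0489, 0.2043]
tool_rot: [0.994, 0.114, -0.002, -0.0]
force: [-0.3, -0.3, -2.2]
finger_gap: 0.255
gripper_force: 79.4
[[0.9741, 0.226, -0.0041, 0.5401], [0.226, -0.9741, -0.0001, 0.0489], [-0.004, -0.0008, -1.0, 0.2043], [0.0, 0.0, 0.0, 1.0]]
```

View pics/w4b.png

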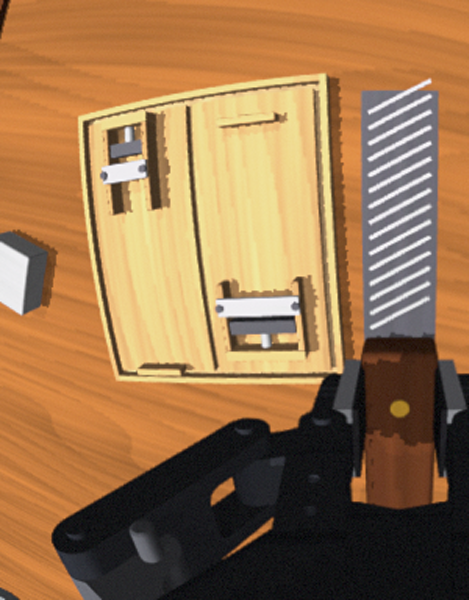

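The far-left compartment has narrow walls, with its bar at (124,171) and stop at (126,148), so it is the file's long_bay and its nose end faces away from the robot. The wide one on the right, bar at (257,307), is short_bay, with its nose end towards the robot. The rim corners are (326,74), (79,117), (118,381) and (343,371).

```bash
python3 - <<'E'
from h import *
P=np.load('P4.npy'); im=cv2.imread('pics/w4.png'); hsv=cv2.cvtColor(im,cv2.COLOR_BGR2HSV)
k=1/1.5625
C=hit('wrist',np.array([[326,74],[79,117],[118,381],[343,371]])*k,.016,P)*1000
print(C.round(1).tolist()); L=[np.linalg.norm(C[i]-C[(i+1)%4]).round(1) for i in range(4)]; print(L,'centre',C.mean(0).round(1))
for i,j in((3,0),(2,1)): d=C[j]-C[i]; print('long axis',np.degrees(np.arctan2(d[1],d[0])).round(2))
for i,j in((0,1),(3,2)): d=C[j]-C[i]; print('short axis',np.degrees(np.arctan2(d[1],d[0])).round(2)-90)
m=((hsv[...,1]<40)&(hsv[...,2]>180)).astype(np.uint8)
for n,roi in dict(long=(55,95,105,130),short=(130,180,200,210)).items():
    c,a=blob(m,roi); r=rect('wrist',c,.035,P); print(n,a,c.min(0),c.max(0),r[:3])
d=(hsv[...,1]<60).astype(np.uint8)
# end walls (top z=28mm): ends from picture
for n,p in dict(longend=[[138,372],[185,375]],shortend=[[220,123],[278,115]]).items():
    X=hit('wrist',np.array(p)*k,.028,P)*1000; print(n,X.round(1).tolist(),'len',np.linalg.norm(X[0]-X[1]).round(1),'mid',X.mean(0).round(1))
E
```

```text
[[666.0, 130.5, 16.0], [610.6, 336.5, 16.0], [384.7, 274.7, 16.0], [450.3, 73.0, 16.0]]
[np.float64(213.3), np.float64(234.2), np.float64(212.1), np.float64(223.2)] centre [527.9 203.7  16. ]
long axis 14.91
long axis 15.29
short axis 15.060000000000002
short axis 18.03
long 281 [ 65 102] [ 92 117] (array([572.9, 268.4]), array([13.8, 40.5]), -75.08)
short 558 [138 190] [191 202] (array([493.7, 144. ]), array([13.6, 63. ]), -75.01)
longend [[408.2, 245.5, 28.0], [418.6, 199.9, 28.0]] len 46.8 mid [413.4 222.7  28. ]
shortend [[618.0, 196.2, 28.0], [629.8, 154.6, 28.0]] len 43.3 mid [623.9 175.4  28. ]
```

```bash
cat >> h.py <<'E'
def bay(which):
    a=np.radians(15.0)+(0 if which=='long' else np.pi); u=np.array([np.cos(a),np.sin(a),0])
    bar=np.array([.5729,.2682,0]) if which=='long' else np.array([.4937,.1438,0])
    return bar-u*(.062 if which=='long' else .047)+[0,0,.014], u
def target(which,nx,z,th,nose,dy=0):
    "TCP pose for nose underside at insert x=nx, z above floor (mm), tilt th deg; nose = its place in the tool frame, mm"
    O,u=bay(which); th=np.radians(th); sg=np.sign(nose[0]); n=np.cross([0,0,1],u)
    x=sg*(u*np.cos(th)-np.array([0,0,np.sin(th)])); y=-n*sg; M=np.c_[x,y,np.cross(x,y)]
    return O+u*nx/1000+n*dy/1000+[0,0,z/1000]-M@(np.array(nose)/1000),M
def where(which,nose):
    P=pose(); O,u=bay(which); n=np.cross([0,0,1],u); x=P[:3,:3]@(np.array(nose)/1000)+P[:3,3]-O
    xa=P[:3,0]*np.sign(nose[0]); print('nose x,y,z mm',(np.array([x@u,x@n,x[2]])*1000).round(1),'tilt',np.degrees(np.arcsin(-xa[2])).round(2),'yaw err',np.degrees(np.arctan2(xa@n,xa@u)).round(2),'F(u,n,z)',[round(float(v),1) for v in (manip.sense()['force']@u,manip.sense()['force']@n,manip.sense()['force'][2])])
E
python3 - <<'E'
from h import *
N=[98,0,9.3]; go(*target('long',45,45,12,N)); print(target('long',45,45,12,N)[0]); where('long',N)
E
```

```text
slide now-axes cm [ -2.95 -20.36  11.65] | turn [-0.0045 -0.2063 -0.0362] rows 1.7 | slide after turn cm [  0.22 -20.46  11.84] rows 5.7
[0.46575479 0.23949053 0.08847212]
nose x,y,z mm [  71.4 -208.2  181.1] tilt 0.18 yaw err -2.09 F(u,n,z) [-0.0, -0.4, -2.0]
```

```bash
python3 -m creep '[{"slide":[0,0,0],"angular":[-0.002,-0.103,-0.018],"claw":-1},{"slide":[0,0,0],"angular":[-0.002,-0.103,-0.018],"claw":-1},{"slide":[0.04,-3.41,1.97],"angular":[0,0,0],"claw":-1},{"slide":[0.04,-3.41,1.97],"angular":[0,0,0],"claw":-1},{"slide":[0.04,-3.41,1.97],"angular":[0,0,0],"claw":-1},{"slide":[0.04,-3.41,1.97],"angular":[0,0,0],"claw":-1},{"slide":[0.04,-3.41,1.97],"angular":[0,0,0],"claw":-1},{"slide":[0.04,-3.41,1.97],"angular":[0,0,0],"claw":-1},{"slide":[0,0,0],"angular":[0,0,0],"claw":-1},{"slide":[0,0,0],"angular":[0,0,0],"claw":-1}]'
python3 -m creep '[{"slide":[0,0,0],"angular":[0,0,0],"claw":-1},{"slide":[0,0,0],"angular":[0,0,0],"claw":-1}]'
python3 - <<'E'
from h import *
N=[98,0,9.3]; where('long',N); go(*target('long',45,3,12,N))
P=pose(); np.save('P5.npy',P); im=viewer.snapshot('wrist'); cv2.imwrite('pics/w5.png',im); cv2.imwrite('pics/w5b.png',cv2.resize(im,(800,600),interpolation=cv2.INTER_CUBIC))
E
```

```text
t: 6.28
tcp_pos: [0.4656, 0.2404, 0.0882]
tool_rot: [0.986, 0.131, -0.104, 0.014]
force: [-0.0, 0.3, -2.7]
finger_gap: 0.258
gripper_force: 79.4
t: 6.45
tcp_pos: [0.4686, 0.2392, 0.0903]
tool_rot: [0.986, 0.129, -0.101, 0.014]
force: [-0.1, -0.1, -2.2]
finger_gap: 0.255
gripper_force: 79.4
nose x,y,z mm [47.9 -1.1 47.3] tilt 11.7 yaw err -0.08 F(u,n,z) [-0.1, -0.0, -2.2]
slide now-axes cm [ 0.62 -0.1   4.35] | turn [ 0.0004 -0.0052 -0.0013] rows 0.0 | slide after turn cm [ 0.65 -0.1   4.34] rows 1.1
```

View pics/w5b.png

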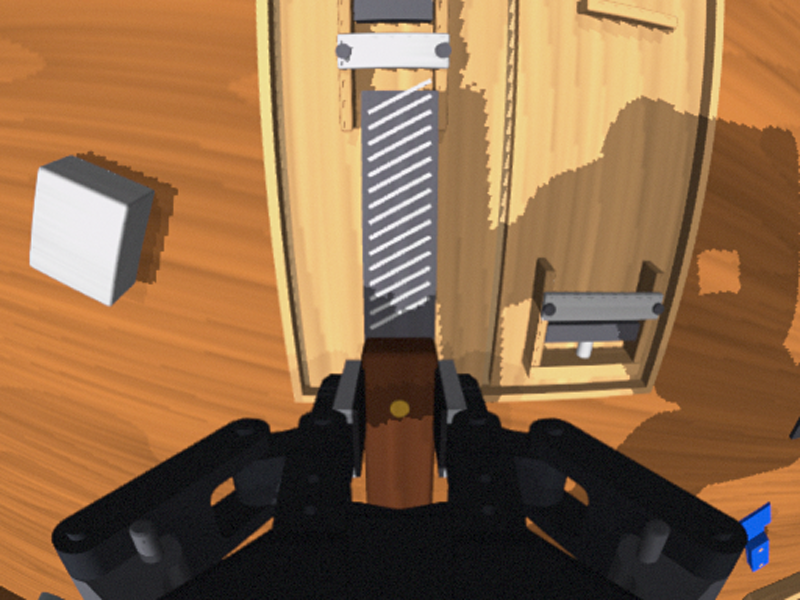

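The file hangs over its compartment. The bar is at (393,50) with wall faces near columns 352 and 436, and the file covers columns 362–437. I'll remeasure the bar from this closer view.

```bash
python3 - <<'E'
from h import *
P=np.load('P5.npy'); im=cv2.imread('pics/w5.png'); hsv=cv2.cvtColor(im,cv2.COLOR_BGR2HSV)
m=((hsv[...,1]<40)&(hsv[...,2]>150)).astype(np.uint8)
c,a=blob(m,(205,15,300,48)); r=rect('wrist',c,.035,P); print(c.min(0),c.max(0),r[:3])
O,u=bay('long'); n=np.cross([0,0,1],u); b=np.array([*r[0]/1000,0])-O; print('bar in insert x,y mm',(b@u*1000).round(1),(b@n*1000).round(1))
E
```

```text
[216  21] [287  43] (array([572.6, 268.8]), array([13.6, 41.3]), -75.07)
bar in insert x,y mm 61.9 0.7
```

```bash
python3 -m creep '[{"slide":[0.1,-0.15,1.4],"angular":[0,-0.005,0],"claw":-1},{"slide":[0.25,0,1.4],"angular":[0,0,0],"claw":-1},{"slide":[0.25,0,1.3],"angular":[0,0,0],"claw":-1},{"slide":[0,0,0],"angular":[0,0,0],"claw":-1},{"slide":[0,0,0],"angular":[0,0,0],"claw":-1},{"slide":[0,0,0],"angular":[0,0,0],"claw":-1}]'
python3 - <<'E'
from h import *
N=[98,0,9.3]; where('long',N); go(*target('long',70,3,12,N,.8))
E
```

```text
t: 7.0
tcp_pos: [0.4646, 0.2411, 0.0487]
tool_rot: [0.986, 0.13, -0.104, 0.014]
force: [-0.1, 0.2, -1.8]
finger_gap: 0.251
gripper_force: 79.5
nose x,y,z mm [44.3  1.9  5.1] tilt 12.06 yaw err 0.02 F(u,n,z) [-0.0, 0.2, -1.8]
slide now-axes cm [ 2.56  0.11 -0.32] | turn [0.0004 0.0011 0.0004] rows 0.0 | slide after turn cm [ 2.56  0.11 -0.32] rows 0.6
```

```bash
python3 -m creep '[{"slide":[0.85,0.04,-0.11],"angular":[0,0,0],"claw":-1},{"slide":[0.85,0.04,-0.11],"angular":[0,0,0],"claw":-1},{"slide":[0.85,0.03,-0.11],"angular":[0,0,0],"claw":-1},{"slide":[0,0,0],"angular":[0,0,0],"claw":-1},{"slide":[0,0,0],"angular":[0,0,0],"claw":-1},{"slide":[0,0,0],"angular":[0,0,0],"claw":-1}]'
python3 - <<'E'
from h import *
N=[98,0,9.3]; where('long',N); go(*target('long',80,1,12,N,.8))
E
```

```text
t: 7.5
tcp_pos: [0.4889, 0.247, 0.0464]
tool_rot: [0.986, 0.13, -0.105, 0.014]
force: [-1.1, 0.2, -1.7]
finger_gap: 0.255
gripper_force: 79.5
nose x,y,z mm [69.3  1.4  2.7] tilt 12.13 yaw err 0.07 F(u,n,z) [-1.0, 0.5, -1.7]
slide now-axes cm [ 1.08  0.05 -0.04] | turn [0.0005 0.0022 0.0012] rows 0.0 | slide after turn cm [ 1.08  0.05 -0.03] rows 0.3
```

```bash
for i in 1; do python3 -m creep '[{"slide":[0.3,0,-0.05],"angular":[0,0,0],"claw":-1},{"slide":[0,0,0],"angular":[0,0,0],"claw":-1},{"slide":[0,0,0],"angular":[0,0,0],"claw":-1}]' >/dev/null; python3 -c "
from h import *
where('long',[98,0,9.3])"; done
python3 -m creep '[{"slide":[0.3,0,-0.05],"angular":[0,0,0],"claw":-1},{"slide":[0,0,0],"angular":[0,0,0],"claw":-1},{"slide":[0,0,0],"angular":[0,0,0],"claw":-1}]' >/dev/null; python3 -c "
from h import *
where('long',[98,0,9.3])"
python3 -m creep '[{"slide":[0.3,0,-0.05],"angular":[0,0,0],"claw":-1},{"slide":[0,0,0],"angular":[0,0,0],"claw":-1},{"slide":[0,0,0],"angular":[0,0,0],"claw":-1}]' >/dev/null; python3 -c "
from h import *
where('long',[98,0,9.3])"
```

```text
nose x,y,z mm [72.5  1.4  2.6] tilt 12.09 yaw err 0.07 F(u,n,z) [-0.1, -0.7, -1.5]
nose x,y,z mm [75.6  1.4  2.5] tilt 12.09 yaw err 0.07 F(u,n,z) [-0.7, 0.4, -1.7]
nose x,y,z mm [76.7  1.4  1.9] tilt 12.32 yaw err 0.08 F(u,n,z) [-3.9, 1.6, 0.1]
```

```bash
python3 -m creep '[{"slide":[0.3,0,-0.06],"angular":[0,0,0],"claw":-1},{"slide":[0,0,0],"angular":[0,0,0],"claw":-1},{"slide":[0,0,0],"angular":[0,0,0],"claw":-1}]' >/dev/null; python3 -c "
from h import *
where('long',[98,0,9.3])"
python3 -m creep '[{"slide":[0.3,0,-0.06],"angular":[0,0,0],"claw":-1},{"slide":[0,0,0],"angular":[0,0,0],"claw":-1},{"slide":[0,0,0],"angular":[0,0,0],"claw":-1}]' >/dev/null; python3 -c "
from h import *
where('long',[98,0,9.3])"
```

```text
nose x,y,z mm [79.3  1.4  1.8] tilt 12.37 yaw err 0.08 F(u,n,z) [-6.2, -0.0, 1.0]
nose x,y,z mm [81.4  1.4  1.6] tilt 12.49 yaw err 0.08 F(u,n,z) [-6.9, 0.2, 1.6]
```

```bash
python3 -m creep '[{"slide":[0.2,0,-0.05],"angular":[0,0,0],"claw":-1},{"slide":[0,0,0],"angular":[0,0,0],"claw":-1},{"slide":[0,0,0],"angular":[0,0,0],"claw":-1}]' >/dev/null; python3 -c "
from h import *
where('long',[98,0,9.3])"
python3 - <<'E'
from h import *
N=[98,0,9.3]
for t in (8,4,0): print(t,end=' '); go(*target('long',83,1,t,N,1))
go(*target('long',83,0,0,N,1))
P=np.eye(4); P[:3,3],P[:3,:3]=target('long',83,1,12,N,1)
Q=np.eye(4); Q[:3,3],Q[:3,:3]=target('long',83,0,0,N,1)
from scipy.linalg import logm
E
```

```text
nose x,y,z mm [82.8  1.5  1.5] tilt 12.57 yaw err 0.08 F(u,n,z) [-8.2, -1.2, 2.3]
8 slide now-axes cm [-0.01  0.03  0.83] | turn [0.0007 0.0797 0.0014] rows 0.6 | slide after turn cm [-0.07  0.03  0.83] rows 0.2
4 slide now-axes cm [0.01 0.03 1.52] | turn [0.0006 0.1495 0.0014] rows 1.2 | slide after turn cm [-0.22  0.03  1.5 ] rows 0.4
0 slide now-axes cm [0.07 0.03 2.2 ] | turn [0.0006 0.2193 0.0014] rows 1.8 | slide after turn cm [-0.41  0.03  2.16] rows 0.5
slide now-axes cm [0.09 0.03 2.3 ] | turn [0.0006 0.2193 0.0014] rows 1.8 | slide after turn cm [-0.41  0.03  2.26] rows 0.6
```

```bash
python3 -m creep '[{"slide":[-0.03,0,0.36],"angular":[0,0.0365,0],"claw":-1},{"slide":[-0.03,0,0.36],"angular":[0,0.0365,0],"claw":-1},{"slide":[-0.03,0,0.36],"angular":[0,0.0365,0],"claw":-1},{"slide":[0,0,0],"angular":[0,0,0],"claw":-1},{"slide":[0,0,0],"angular":[0,0,0],"claw":-1}]' >/dev/null; python3 -c "
from h import *
where('long',[98,0,9.3]);go(*target('long',83,1,0,[98,0,9.3],1))"
```

```text
nose x,y,z mm [82.3  1.6  1.2] tilt 6.27 yaw err 0.09 F(u,n,z) [-6.2, -0.2, 1.1]
slide now-axes cm [0.03 0.04 1.09] | turn [0.0004 0.1095 0.0015] rows 0.9 | slide after turn cm [-0.09  0.04  1.08] rows 0.3
```

```bash
python3 -m creep '[{"slide":[0.1,0,0],"angular":[0,0,0],"claw":-1},{"slide":[-0.03,0,0.36],"angular":[0,0.0365,0],"claw":-1},{"slide":[-0.02,0,0.36],"angular":[0,0.0365,0],"claw":-1},{"slide":[0,0,0],"angular":[0,0,0],"claw":-1},{"slide":[0,0,0],"angular":[0,0,0],"claw":-1}]' >/dev/null; python3 - <<'E'
from h import *
where('long',[98,0,9.3]);go(*target('long',83,1,0,[98,0,9.3],1))
P=pose(); im=viewer.snapshot('wrist'); cv2.imwrite('pics/w6.png',im)
s=viewer.snapshot('scene'); t=viewer.snapshot('top')
cv2.imwrite('pics/c6.png',np.hstack([cv2.resize(im[:230,140:360],None,fx=1.8,fy=1.8,interpolation=cv2.INTER_CUBIC),cv2.resize(s[110:225,255:385],(390,414),interpolation=cv2.INTER_CUBIC)[:414]]))
E
```

```text
nose x,y,z mm [83.2  1.6  0.7] tilt 2.12 yaw err 0.09 F(u,n,z) [-6.3, -0.1, 1.2]
slide now-axes cm [-0.05  0.04  0.33] | turn [0.0003 0.037  0.0016] rows 0.3 | slide after turn cm [-0.06  0.04  0.33] rows 0.1
```

View pics/c6.png

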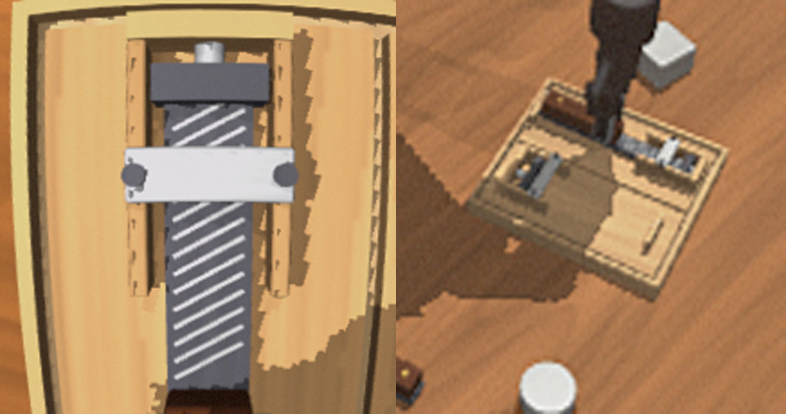

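The file is under the bar with its nose against the stop at (210,83), centred between the walls, and the tail is already below the end wall's top. I'll finish lowering and release.

```bash
python3 -m creep '[{"slide":[-0.02,0,0.36],"angular":[0,0.037,0],"claw":-1},{"slide":[0,0,0.05],"angular":[0,0,0],"claw":-1},{"slide":[0,0,0],"angular":[0,0,0],"claw":-1},{"slide":[0,0,0],"angular":[0,0,0],"claw":-1}]' >/dev/null; python3 -c "
from h import *
where('long',[98,0,9.3])"
python3 -m creep '[{"slide":[0,0,0],"angular":[0,0,0],"claw":-0.25},{"slide":[0,0,0],"angular":[0,0,0],"claw":-0.1},{"slide":[0,0,0],"angular":[0,0,0],"claw":-0.1},{"slide":[0,0,0],"angular":[0,0,0],"claw":-0.1}]'
```

```text
nose x,y,z mm [83.2  1.6  0.1] tilt 0.05 yaw err 0.1 F(u,n,z) [-8.5, 0.4, 0.2]
t: 10.65
tcp_pos: [0.5046, 0.2511, 0.0247]
tool_rot: [0.991, 0.131, 0.006, -0.001]
force: [0.4, -0.2, 0.6]
finger_gap: 0.451
gripper_force: 0.0
```

```bash
python3 -m creep '[{"slide":[0,0,-1],"angular":[0,0,0],"claw":-0.1},{"slide":[0,0,-3.8],"angular":[0,0,0],"claw":-0.1},{"slide":[0,0,-3.8],"angular":[0,0,0],"claw":0.2},{"slide":[0,0,-3.8],"angular":[0,0,0],"claw":0.2},{"slide":[0,0,-3.8],"angular":[0,0,0],"claw":0.2},{"slide":[0,0,0],"angular":[0,0,0],"claw":0.2},{"slide":[0,0,0],"angular":[0,0,0],"claw":0.2},{"slide":[0,0,0],"angular":[0,0,0],"claw":0.2}]'
python3 - <<'E'
from h import *
P=pose(); np.save('P7.npy',P); im=viewer.snapshot('wrist'); cv2.imwrite('pics/w7.png',im)
cv2.imwrite('pics/w7b.png',cv2.resize(im,(800,600),interpolation=cv2.INTER_CUBIC)); print(P.round(4)[:3,3])
# scraper from earlier wrist view
P1=np.load('P1.npy'); i1=cv2.imread('pics/w1.png'); k=1/1.5625
h=lambda p,z: hit('wrist',np.array(p)*k,z,P1)*1000
print('grip tail corners',h([[174,111],[205,109],[173,221],[203,220]],.021).round(1).tolist())
print('blade',h([[171,234],[221,234],[173,291],[224,294]],.005).round(1).tolist())
E
```

```text
t: 11.32
tcp_pos: [0.5013, 0.2503, 0.1868]
tool_rot: [0.991, 0.131, 0.005, -0.0]
force: [-0.2, 0.6, -0.3]
finger_gap: 0.601
gripper_force: 0.0
[0.5013 0.2503 0.1868]
grip tail corners [[556.4, -120.1, 21.0], [563.1, -145.8, 21.0], [474.0, -142.2, 21.0], [481.6, -167.5, 21.0]]
blade [[459.0, -135.2, 5.0], [471.3, -179.1, 5.0], [412.2, -146.6, 5.0], [424.1, -192.6, 5.0]]
```

View pics/w7b.png

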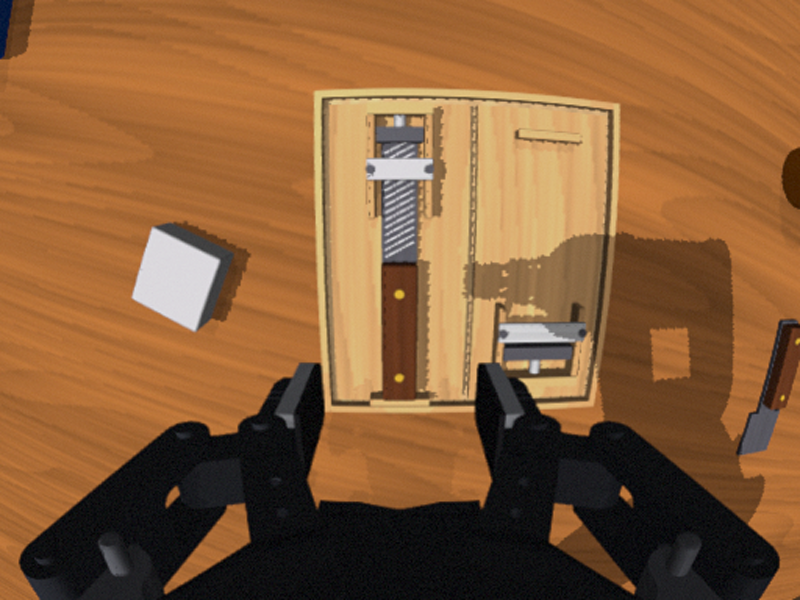

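The file lies flat, its nose against the stop at (400,141) and its tail inside the end wall at (400,400). Next is the scraper, with a numeric check of the file's seat on the way.

```bash
python3 - <<'E'
from h import *
P=np.load('P7.npy'); O,u=bay('long'); n=np.cross([0,0,1],u); k=1/1.5625
for nm,p,z in(('tailgrip -98',[400,400],.035),('gripfront 0',[400,263],.035),('nose 80',[400,141],.019)):
    d=hit('wrist',np.array(p)*k,z,P)[0]-O; print(nm,(d@u*1000).round(1),(d@n*1000).round(1))
go([.4907,-.1500,.07],down(np.radians(15)))
print(manip.sense()['q'].round(2))
E
```

```text
tailgrip -98 -96.8 0.2
gripfront 0 1.3 0.3
nose 80 80.5 0.4
slide now-axes cm [-11.45  38.38  11.5 ] | turn [ 0.0003 -0.0071  0.0012] rows 0.1 | slide after turn cm [-11.32  38.39  11.57] rows 10.0
[ 0.26  0.5   1.65 -0.    0.99  1.57]
```

```bash
python3 -m creep '[{"slide":[-1.03,3.49,0.6],"angular":[0,-0.007,0.001],"claw":0.2},{"slide":[-1.03,3.49,1.09],"angular":[0,0,0],"claw":0.2},{"slide":[-1.03,3.49,1.09],"angular":[0,0,0],"claw":0.2},{"slide":[-1.03,3.49,1.09],"angular":[0,0,0],"claw":0.2},{"slide":[-1.03,3.49,1.09],"angular":[0,0,0],"claw":0.2},{"slide":[-1.03,3.49,1.09],"angular":[0,0,0],"claw":0.2},{"slide":[-1.03,3.49,1.09],"angular":[0,0,0],"claw":0.2},{"slide":[-1.03,3.49,1.09],"angular":[0,0,0],"claw":0.2},{"slide":[-1.03,3.49,1.09],"angular":[0,0,0],"claw":0.2},{"slide":[-1.03,3.49,1.09],"angular":[0,0,0],"claw":0.2}]'
python3 -m creep '[{"slide":[-1.03,3.49,1.09],"angular":[0,0,0],"claw":0.2},{"slide":[0,0,0],"angular":[0,0,0],"claw":0.2},{"slide":[0,0,0],"angular":[0,0,0],"claw":0.2},{"slide":[0,0,0],"angular":[0,0,0],"claw":0.2}]'
python3 - <<'E'
from h import *
P=pose(); np.save('P8.npy',P); im=viewer.snapshot('wrist'); cv2.imwrite('pics/w8.png',im); cv2.imwrite('pics/w8b.png',cv2.resize(im,(800,600),interpolation=cv2.INTER_CUBIC))
go([.4907,-.1500,.009],down(np.radians(15)))
E
```

```text
t: 12.2
tcp_pos: [0.491, -0.1146, 0.0798]
tool_rot: [0.991, 0.131, -0.001, -0.001]
force: [1.7, 0.3, 0.1]
finger_gap: 0.601
gripper_force: 0.0
t: 12.53
tcp_pos: [0.4903, -0.149, 0.0698]
tool_rot: [0.991, 0.13, -0.001, -0.001]
force: [-1.4, -0.2, -0.3]
finger_gap: 0.601
gripper_force: 0.0
slide now-axes cm [-0.03  0.17  6.12] | turn [-0.0022  0.0007  0.0007] rows 0.0 | slide after turn cm [-0.03  0.16  6.12] rows 1.5
```

View pics/w8b.png

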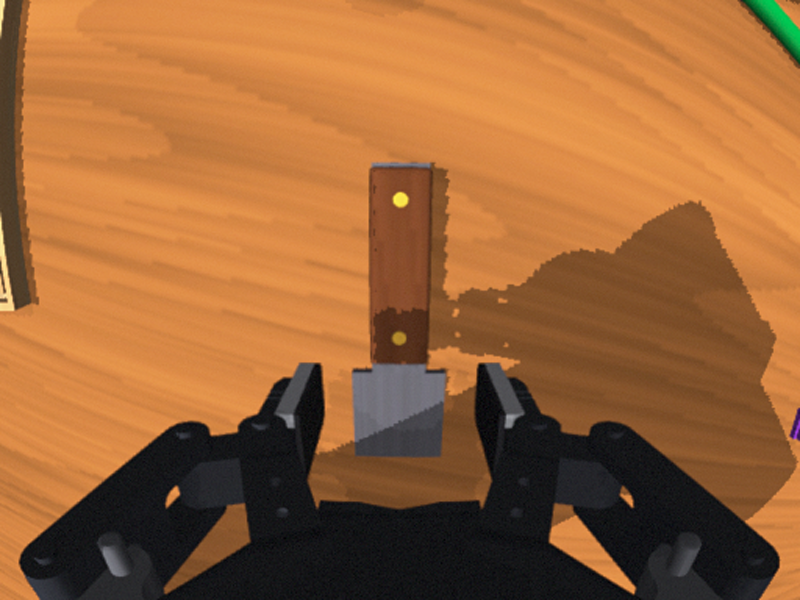

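The scraper is centred, with grip tail at (401,166), grip front at (400,364) and nose at (398,457). I'll check its position numerically.

```bash
python3 - <<'E'
from h import *
P=np.load('P8.npy'); k=1/1.5625
u=np.array([-np.cos(np.radians(15)),-np.sin(np.radians(15)),0])
for x,p,z in((-73,[401.5,166.5],.021),(14,[399,364],.021),(75,[398.5,456.5],.005),(-75,[402,163],.005)):
    h=hit('wrist',np.array(p)*k,z,P)[0]; print(x,h.round(4),'origin',(h-u*x/1000).round(4)[:2])
h=hit('wrist',np.array([[353,370],[444,370],[355,456],[442,456]])*k,.005,P)*1000; print('w',np.linalg.norm(h[0]-h[1]).round(1),np.linalg.norm(h[2]-h[3]).round(1))
E
```

```text
-73 [ 0.5603 -0.1316  0.021 ] origin [ 0.4898 -0.1505]
14 [ 0.4771 -0.1527  0.021 ] origin [ 0.4906 -0.1491]
75 [ 0.4175 -0.1682  0.005 ] origin [ 0.49   -0.1488]
-75 [ 0.562  -0.1314  0.005 ] origin [ 0.4896 -0.1508]
w 44.4 46.5
```

```bash
python3 -m creep '[{"slide":[0,0.1,2.1],"angular":[0,0,0.004],"claw":0.1},{"slide":[0,0,2.1],"angular":[0,0,0],"claw":0.1},{"slide":[0,0,1.9],"angular":[0,0,0],"claw":0},{"slide":[0,0,0],"angular":[0,0,0],"claw":0},{"slide":[0,0,0],"angular":[0,0,0],"claw":0},{"slide":[0,0,0],"angular":[0,0,0],"claw":-1},{"slide":[0,0,0],"angular":[0,0,0],"claw":-1},{"slide":[0,0,0],"angular":[0,0,0],"claw":-1},{"slide":[0,0,0],"angular":[0,0,0],"claw":-1}]' 80
python3 - <<'E'
from h import *
P=pose(); np.save('Pg2.npy',P); o=np.array([.4899,-.1498,0]); print('origin in tool mm',((o-P[:3,3])@P[:3,:3]*1000).round(1),manip.sense()['force'].round(1))
E
python3 -m creep '[{"slide":[0,0,-2],"angular":[0,0,0],"claw":-1},{"slide":[0,0,-4],"angular":[0,0,0],"claw":-1},{"slide":[0,0,-4],"angular":[0,0,0],"claw":-1},{"slide":[0,0,0],"angular":[0,0,0],"claw":-1},{"slide":[0,0,0],"angular":[0,0,0],"claw":-1},{"slide":[0,0,0],"angular":[0,0,0],"claw":-1}]'
```

```text
t: 13.33
tcp_pos: [0.4925, -0.1502, 0.0114]
tool_rot: [0.992, 0.129, 0.001, 0.0]
force: [0.1, 4.7, 6.5]
finger_gap: 0.277
gripper_force: 79.6
origin in tool mm [-2.4 -1.  11.4] [0.1 4.7 6.5]
t: 13.83
tcp_pos: [0.4914, -0.1505, 0.11]
tool_rot: [0.992, 0.129, 0.001, 0.0]
force: [-0.1, -0.4, -2.7]
finger_gap: 0.278
gripper_force: 79.4
```

```bash
python3 - <<'E'
from h import *
P=pose(); np.save('P9.npy',P); im=viewer.snapshot('wrist'); cv2.imwrite('pics/w9.png',im)
hsv=cv2.cvtColor(im,cv2.COLOR_BGR2HSV)
# tail: grip top at tool z = 11.4-21, blade end
zt=P[2,3]+.021-.0114
g=((hsv[...,0]<13)&(hsv[...,2]<165)&(hsv[...,1]>120)).astype(np.uint8)
col=im[30:150,250:262].mean(1).round(); d=np.abs(np.diff(col.sum(1))); print('row edges',[(30+i,int(d[i])) for i in np.argsort(-d)[:5]])
for r in [30+int(np.argmax(d))]: 
    h=hit('wrist',[[256,r]],zt,P)[0]; print('if tail grip edge, tool x mm',((h-P[:3,3])@P[:3,:3]*1000).round(1))
N=[-77.4,0,11.4]; T=target('short',28,45,12,N); print(T[0]); where('short',N); go(*T)
E
```

```text
row edges [(np.int64(108), 155), (np.int64(145), 130), (np.int64(132), 107), (np.int64(133), 84), (np.int64(144), 75)]
if tail grip edge, tool x mm [70.8  0.7 -9.5]
[0.58289208 0.16769894 0.08624325]
nose x,y,z mm [203.3 282.9  83.8] tilt -0.02 yaw err -0.22 F(u,n,z) [-0.1, -0.1, -2.7]
slide now-axes cm [ 17.02 -28.38   2.32] | turn [-0.001   0.2098 -0.0039] rows 1.7 | slide after turn cm [ 16.27 -28.32   5.8 ] rows 8.0
```

```bash
python3 -m creep '[{"slide":[0,0,0],"angular":[0,0.105,-0.002],"claw":-1},{"slide":[0,0,0],"angular":[0,0.105,-0.002],"claw":-1},{"slide":[1.81,-3.15,0.64],"angular":[0,0,0],"claw":-1},{"slide":[1.81,-3.15,0.64],"angular":[0,0,0],"claw":-1},{"slide":[1.81,-3.15,0.64],"angular":[0,0,0],"claw":-1},{"slide":[1.81,-3.15,0.64],"angular":[0,0,0],"claw":-1},{"slide":[1.81,-3.15,0.64],"angular":[0,0,0],"claw":-1},{"slide":[1.81,-3.15,0.64],"angular":[0,0,0],"claw":-1},{"slide":[1.81,-3.15,0.64],"angular":[0,0,0],"claw":-1},{"slide":[1.81,-3.15,0.64],"angular":[0,0,0],"claw":-1}]'
python3 -m creep '[{"slide":[1.81,-3.15,0.64],"angular":[0,0,0],"claw":-1},{"slide":[0,0,0],"angular":[0,0,0],"claw":-1},{"slide":[0,0,0],"angular":[0,0,0],"claw":-1},{"slide":[0,0,0],"angular":[0,0,0],"claw":-1}]'
python3 - <<'E'
from h import *
N=[-77.4,0,11.4]; where('short',N); go(*target('short',28,4,12,N))
P=np.load('P7.npy'); im=cv2.imread('pics/w7.png'); hsv=cv2.cvtColor(im,cv2.COLOR_BGR2HSV); m=((hsv[...,1]<40)&(hsv[...,2]>130)).astype(np.uint8)
c,a=blob(m,(310,202,380,222)); r=rect('wrist',c,.035,P); O,u=bay('short'); n=np.cross([0,0,1],u); b=np.array([*r[0]/1000,0])-O; print(c.min(0),c.max(0),r[:3],'bar in insert',(b@u*1000).round(1),(b@n*1000).round(1))
E
```

```text
t: 14.72
tcp_pos: [0.5717, 0.1345, 0.0859]
tool_rot: [0.987, 0.13, 0.095, -0.014]
force: [0.4, -0.4, -3.2]
finger_gap: 0.277
gripper_force: 79.4
t: 15.05
tcp_pos: [0.5816, 0.168, 0.0838]
tool_rot: [0.987, 0.131, 0.095, -0.014]
force: [0.3, -0.8, -2.1]
finger_gap: 0.275
gripper_force: 79.5
nose x,y,z mm [29.6 -0.5 43.7] tilt 11.07 yaw err 0.1 F(u,n,z) [-0.1, 0.9, -2.1]
slide now-axes cm [-0.62  0.07  3.8 ] | turn [-0.0026  0.0162  0.0016] rows 0.1 | slide after turn cm [-0.69  0.06  3.79] rows 0.9
[319 207] [368 218] (array([492.7, 148.3]), array([12.6, 57.5]), -75.97) bar in insert 46.8 -4.6
```

```bash
python3 -m creep '[{"slide":[-0.2,0.05,1.3],"angular":[-0.002,0.016,0.002],"claw":-1},{"slide":[-0.25,0,1.3],"angular":[0,0,0],"claw":-1},{"slide":[-0.24,0,1.2],"angular":[0,0,0],"claw":-1},{"slide":[0,0,0],"angular":[0,0,0],"claw":-1},{"slide":[0,0,0],"angular":[0,0,0],"claw":-1},{"slide":[0,0,0],"angular":[0,0,0],"claw":-1}]'
python3 - <<'E'
from h import *
N=[-77.4,0,11.4]; where('short',N); go(*target('short',55,3,12,N))
im=viewer.snapshot('wrist'); s=viewer.snapshot('scene'); cv2.imwrite('pics/w10.png',im)
cv2.imwrite('pics/c10.png',np.hstack([cv2.resize(im[150:330,150:362],(424,360),interpolation=cv2.INTER_CUBIC),cv2.resize(s[120:210,275:369],(376,360),interpolation=cv2.INTER_CUBIC)]))
E
```

```text
t: 15.55
tcp_pos: [0.5848, 0.1668, 0.0474]
tool_rot: [0.986, 0.128, 0.106, -0.014]
force: [0.3, -0.7, -1.5]
finger_gap: 0.277
gripper_force: 79.5
nose x,y,z mm [26.3  1.1  5.8] tilt 12.25 yaw err -0.18 F(u,n,z) [-0.1, 0.8, -1.5]
slide now-axes cm [-2.86 -0.13 -0.3 ] | turn [ 0.0006 -0.0043 -0.003 ] rows 0.0 | slide after turn cm [-2.86 -0.14 -0.29] rows 0.7
```

View pics/c10.png

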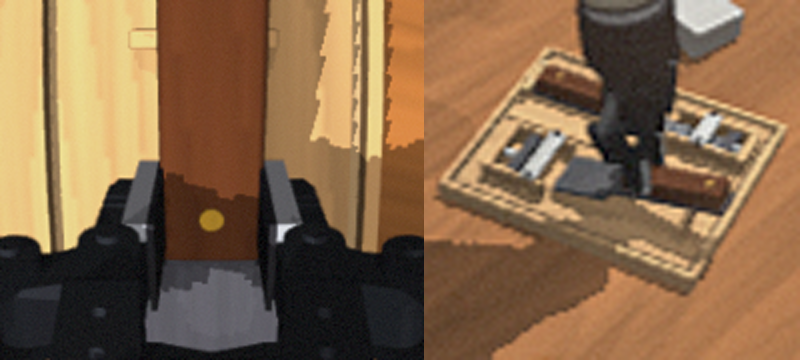

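The blade sits in front of its bar, in line with the bay. By my count I have now viewed 11 pictures, one over the limit, so from here I'll rely on numbers only.

```bash
python3 -m creep '[{"slide":[-0.95,-0.05,-0.1],"angular":[0,0,-0.003],"claw":-1},{"slide":[-0.95,-0.05,-0.1],"angular":[0,0,0],"claw":-1},{"slide":[-0.95,-0.04,-0.1],"angular":[0,0,0],"claw":-1},{"slide":[0,0,0],"angular":[0,0,0],"claw":-1},{"slide":[0,0,0],"angular":[0,0,0],"claw":-1},{"slide":[0,0,0],"angular":[0,0,0],"claw":-1}]'
python3 -c "
from h import *
N=[-77.4,0,11.4]; where('short',N); go(*target('short',59,2,12,N))"
```

```text
t: 16.15
tcp_pos: [0.557, 0.162, 0.0444]
tool_rot: [0.986, 0.131, 0.106, -0.014]
force: [0.7, 0.4, -2.4]
finger_gap: 0.274
gripper_force: 79.5
nose x,y,z mm [54.3 -1.1  2.7] tilt 12.31 yaw err 0.11 F(u,n,z) [-0.8, -0.2, -2.4]
slide now-axes cm [-0.47  0.12  0.01] | turn [ 0.0003 -0.0053  0.0019] rows 0.0 | slide after turn cm [-0.47  0.12  0.01] rows 0.1
```

```bash
python3 -m creep '[{"slide":[-0.3,0.1,-0.05],"angular":[0,0,0],"claw":-1},{"slide":[0,0,0],"angular":[0,0,0],"claw":-1},{"slide":[0,0,0],"angular":[0,0,0],"claw":-1}]' >/dev/null; python3 -c "
from h import *
where('short',[-77.4,0,11.4])"
python3 -m creep '[{"slide":[-0.3,0,-0.05],"angular":[0,0,0],"claw":-1},{"slide":[0,0,0],"angular":[0,0,0],"claw":-1},{"slide":[0,0,0],"angular":[0,0,0],"claw":-1}]' >/dev/null; python3 -c "
from h import *
where('short',[-77.4,0,11.4])"
python3 -m creep '[{"slide":[-0.3,0,-0.05],"angular":[0,0,0],"claw":-1},{"slide":[0,0,0],"angular":[0,0,0],"claw":-1},{"slide":[0,0,0],"angular":[0,0,0],"claw":-1}]' >/dev/null; python3 -c "
from h import *
where('short',[-77.4,0,11.4])"
```

```text
nose x,y,z mm [57.6 -0.   2.4] tilt 12.26 yaw err 0.1 F(u,n,z) [-0.3, -0.3, -2.2]
nose x,y,z mm [59.1  0.3  2.5] tilt 12.44 yaw err 0.11 F(u,n,z) [-2.1, -0.3, -1.8]
nose x,y,z mm [61.5  0.3  2.6] tilt 12.52 yaw err 0.09 F(u,n,z) [-5.2, -0.4, -1.9]
```

```bash
python3 -m creep '[{"slide":[-0.35,0,-0.05],"angular":[0,0,0],"claw":-1},{"slide":[0,0,0],"angular":[0,0,0],"claw":-1},{"slide":[0,0,0],"angular":[0,0,0],"claw":-1}]' >/dev/null; python3 -c "
from h import *
where('short',[-77.4,0,11.4])"
python3 -m creep '[{"slide":[-0.25,0,-0.05],"angular":[0,0,0],"claw":-1},{"slide":[0,0,0],"angular":[0,0,0],"claw":-1},{"slide":[0,0,0],"angular":[0,0,0],"claw":-1}]' >/dev/null; python3 -c "
from h import *
where('short',[-77.4,0,11.4])"
```

```text
nose x,y,z mm [63.9  0.4  2.6] tilt 12.66 yaw err 0.06 F(u,n,z) [-7.2, -2.3, -0.9]
nose x,y,z mm [65.6  0.5  2.7] tilt 12.76 yaw err 0.05 F(u,n,z) [-6.9, -2.1, -0.9]
```

```bash
python3 -m creep '[{"slide":[-0.12,0,-0.03],"angular":[0,0,0],"claw":-1},{"slide":[0.03,0,0.31],"angular":[0,-0.0371,0],"claw":-1},{"slide":[0.03,0,0.31],"angular":[0,-0.0371,0],"claw":-1},{"slide":[0.03,0,0.31],"angular":[0,-0.0371,0],"claw":-1},{"slide":[0,0,0],"angular":[0,0,0],"claw":-1},{"slide":[0,0,0],"angular":[0,0,0],"claw":-1}]' >/dev/null; python3 -c "
from h import *
where('short',[-77.4,0,11.4]);go(*target('short',67,.5,0,[-77.4,0,11.4]))"
```

```text
nose x,y,z mm [66.1  0.5  1.7] tilt 6.44 yaw err 0.09 F(u,n,z) [-7.8, -0.7, 0.5]
slide now-axes cm [-0.03 -0.04  0.98] | turn [ 0.0019 -0.1123  0.0015] rows 0.9 | slide after turn cm [ 0.08 -0.04  0.98] rows 0.2
```

```bash
python3 -m creep '[{"slide":[-0.08,0,0],"angular":[0,0,0],"claw":-1},{"slide":[0.03,0,0.32],"angular":[0,-0.0371,0],"claw":-1},{"slide":[0.03,0,0.32],"angular":[0,-0.0371,0],"claw":-1},{"slide":[0,0,0],"angular":[0,0,0],"claw":-1},{"slide":[0,0,0],"angular":[0,0,0],"claw":-1}]' >/dev/null; python3 -c "
from h import *
where('short',[-77.4,0,11.4]);go(*target('short',67,0,0,[-77.4,0,11.4]))"
```

```text
nose x,y,z mm [66.7  0.7  0.8] tilt 2.22 yaw err 0.1 F(u,n,z) [-6.7, -0.4, 0.1]
slide now-axes cm [ 0.01 -0.05  0.38] | turn [ 0.0021 -0.0388  0.0017] rows 0.3 | slide after turn cm [ 0.02 -0.05  0.38] rows 0.1
```

```bash
python3 -m creep '[{"slide":[0.01,0,0.36],"angular":[0,-0.039,0],"claw":-1},{"slide":[0,0,0.03],"angular":[0,0,0],"claw":-1},{"slide":[0,0,0],"angular":[0,0,0],"claw":-1},{"slide":[0,0,0],"angular":[0,0,0],"claw":-1}]' >/dev/null; python3 -c "
from h import *
where('short',[-77.4,0,11.4])"
```

```text
nose x,y,z mm [67.1  0.7  0.1] tilt 0.03 yaw err 0.09 F(u,n,z) [-8.1, -0.5, -0.4]
```

```bash
python3 -m creep '[{"slide":[0,0,0],"angular":[0,0,0],"claw":-0.2},{"slide":[0,0,0],"angular":[0,0,0],"claw":-0.1},{"slide":[0,0,0],"angular":[0,0,0],"claw":-0.1},{"slide":[0,0,0],"angular":[0,0,0],"claw":-0.1},{"slide":[0,0,-1],"angular":[0,0,0],"claw":-0.1},{"slide":[0,0,-3.8],"angular":[0,0,0],"claw":-0.1},{"slide":[0,0,-3.8],"angular":[0,0,0],"claw":-0.1},{"slide":[0,0,-3.8],"angular":[0,0,0],"claw":-0.1},{"slide":[0,0,-3.8],"angular":[0,0,0],"claw":-0.1},{"slide":[0,0,-3.8],"angular":[0,0,0],"claw":-0.1}]'
python3 -m creep '[{"slide":[-3,0,0],"angular":[0,0,0],"claw":-0.1},{"slide":[-3,0,0],"angular":[0,0,0],"claw":-0.1},{"slide":[0,0,0],"angular":[0,0,0],"claw":-0.1},{"slide":[0,0,0],"angular":[0,0,0],"claw":-0.1},{"slide":[0,0,0],"angular":[0,0,0],"claw":-0.1}]'
python3 - <<'E'
from h import *
P=pose(); im=viewer.snapshot('wrist'); np.save('P11.npy',P); cv2.imwrite('pics/w11.png',im); hsv=cv2.cvtColor(im,cv2.COLOR_BGR2HSV)
grip=((hsv[...,0]<13)&(hsv[...,1]>150)&(hsv[...,2]<150)).astype(np.uint8)
for w,zs in(('long',(-98,0)),('short',(-83,4))):
    O,u=bay(w); n=np.cross([0,0,1],u)
    q=[O+u*x/1000+n*y/1000+[0,0,.021] for x in zs for y in(-13,13)]; pp=proj('wrist',q,P); a=pp.min(0).astype(int)-14; b=pp.max(0).astype(int)+14; a=np.maximum(a,0)
    c,ar=blob(grip,(a[0],a[1],b[0],b[1])); X=hit('wrist',c,.035,P)-O
    print(w,'roi',a,b,'area',ar,'grip x range',(X@u*1000).min().round(1),(X@u*1000).max().round(1),'expected',zs,'y',(X@n*1000).min().round(1),(X@n*1000).max().round(1))
    # sample line profile along centre line: steel/stop colours
    xs=np.arange(-110,100,3); uv=proj('wrist',[O+u*x/1000+[0,0,.005 if x>5 else .021] for x in xs],P).astype(int)
    print(' '.join(f"{x}:{'S' if hsv[v,uu,1]<60 else ('g' if hsv[v,uu,2]<150 and hsv[v,uu,0]<13 else 'w')}{hsv[v,uu,2]}" for x,(uu,v) in zip(xs,uv) if 0<=uu<512 and 0<=v<384))
E
```

```text
t: 19.48
tcp_pos: [0.5451, 0.158, 0.2265]
tool_rot: [0.991, 0.131, -0.006, 0.001]
force: [0.6, -0.0, -0.8]
finger_gap: 0.447
gripper_force: 0.0
t: 19.9
tcp_pos: [0.4886, 0.1425, 0.2254]
tool_rot: [0.991, 0.131, -0.004, 0.001]
force: [0.3, 0.5, 0.6]
finger_gap: 0.448
gripper_force: 0.0
long roi [143 112] [197 222] area 1481 grip x range -95.4 -0.4 expected (-98, 0) y -13.8 12.4
-110:w204 -107:w236 -104:w143 -101:w235 -98:w215 -95:g113 -92:g114 -89:g111 -86:g113 -83:w141 -80:w236 -77:w193 -74:g108 -71:g107 -68:g113 -65:g111 -62:g113 -59:g111 -56:g109 -53:g103 -50:g107 -47:g107 -44:g108 -41:g107 -38:g109 -35:g107 -32:g111 -29:g110 -26:g110 -23:w154 -20:w236 -17:w221 -14:g111 -11:g112 -8:g113 -5:g115 -2:g102 1:S124 4:S127 7:S207 10:S134 13:S219 16:S128 19:S136 22:S220 25:S135 28:S209 31:S164 34:S165 37:S206 40:S135 43:S196 46:S138 49:S130 52:S180 55:S112 58:S234 61:S232 64:S232 67:S232 70:S206 73:S208 76:S149 79:S119 82:S125 85:S123 88:S123 91:S169 94:S194 97:S172
short roi [229  36] [281 142] area 1582 grip x range -81.5 2.9 expected (-83, 4) y -11.2 13.0
-110:w233 -107:w199 -104:w115 -101:w232 -98:w234 -95:w233 -92:w233 -89:w232 -86:w234 -83:w232 -80:g102 -77:g112 -74:g112 -71:w231 -68:w235 -65:w123 -62:g116 -59:g115 -56:g116 -53:g119 -50:g115 -47:g119 -44:g119 -41:g119 -38:g122 -35:g120 -32:g118 -29:g120 -26:g119 -23:g123 -20:g119 -17:g120 -14:g120 -11:w213 -8:w236 -5:w165 -2:g119 1:g123 4:g105 7:S110 10:S108 13:S115 16:S114 19:S111 22:S112 25:S114 28:S113 31:S114 34:S112 37:S112 40:S109 43:S82 46:S233 49:S233 52:S226 55:S227 58:S121 61:S103 64:S107 67:S54 70:S110 73:S108 76:S109 79:S211 82:S222 85:S196 88:w234 91:w234 94:w234 97:w234
```

```bash
python3 - <<'E'
from h import *
a=cv2.imread('pics/top0.png'); b=viewer.snapshot('top')
for n,(x,y) in dict(jar=(265,138),pliers=(330,131),block=(115,211),purple=(400,194)).items(): print(n,np.abs(a[y-14:y+15,x-20:x+20].astype(int)-b[y-14:y+15,x-20:x+20]).mean().round(1))
print(ticket.sign_off())
E
```

```text
jar 5.5
pliers 5.8
block 5.0
purple 6.4
the job is handed in; nothing more can be done
None
```

The job is handed in: the file and then the scraper were put away in their compartments and released. In the last wrist image both grips measured within about 3 mm of their seated places, and the jar, pliers and block looked unmoved, at about 20 s on the robot's clock. I viewed 11 pictures, one over the limit of 10.

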